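# Load the wick gauge and hold its arm at the set length

## Task

Get the wick gauge ready for cutting: stand the wick spool upright and fully home in the round cup of the gauge and let go of it. Then squeeze the lock button on the head of the gauge's telescoping arm (pinching the head, button on one side), draw the arm out until its pointer is opposite the pointer of the small sliding index, within 3 mm, and finish while still holding the head there with the button squeezed in. Do not shift the index, and leave the other things on the bench where they are.

Things in the scene. Friction and masses are not known exactly. Their poses are not given: they have to be found in the camera images.
- spool_centre (a point): Centre (half-way up) of the loose wick spool: white cotton wick between two thin wooden flanges, upright on the bench, 60 mm in diameter, 52 high, about 0.12 kg, z along its axis. Grip it across the top flange (60 mm disc, 4 mm thick, its top 26 mm above this point); the wound part gives no hold. It stands right of the box of wicks; it and the tin may have changed places.
- gauge: Wick gauge, fixed: plywood base 210 mm (x) by 128 (y), 10 high; origin at the centre of its underside, z up. The arm slides out along +x, away from the robot. A fixed square tube, top 53 mm above the bench, runs along y = +33 mm from x -100 to -15; the arm's head stands at its mouth. Beside it (y -17 to 9) a scale, a tick every 5 mm. Under the button side of the head a toothed rack, top 17 mm up.
- cup_floor (a point): Centre of the inner floor of the round aluminium cup on the gauge, 12 mm above the bench, z up. Inner diameter 67 mm, opening out to 73 mm at the mouth, which is 12 mm above the floor (24 mm above the bench); fully home, the spool stands on this floor.
- head_grip (a point): Where to pinch the head of the telescoping arm from above: 48 mm above the bench, axes as the gauge's. The head is a block, 34 mm along x and y, from 18 to 68 mm above the bench; its plain face is 19 mm from this point on the -y side, the lock button's face 23 mm on the +y side (17 mm once squeezed in). Pinch along the gauge's y.
- button_face (a point): Middle of the outer face of the black lock button on the head's +y side: 22 mm along x, from 36 to 60 mm above the bench, standing out 8 mm. It goes in 6 mm along the gauge's -y against a spring, 2 N at first and 5 N fully in.
- pointer_tip (a point): Tip of the flat pointer at the foot of the arm's head on the -y side (the side of the scale), 16 mm above the bench; it moves with the arm.
- index_tip (a point): Tip of the pointer of the brass sliding index, a 14 mm block up to 24 mm above the bench along the edge of the scale away from the arm; the tip points along the gauge's +y at the arm's pointer. The index marks the set length and is stiff to move (3 N).
- gauge_arm (a joint): How far the arm is drawn out, m: 0 fully home (at the start), 0.075 at the stop. Locked by teeth every 10 mm (with about 1 mm of play) unless the button is in by more than 4 mm; then it slides with about 1 N of friction and stays where it is held.
- lock_button (a joint): How far the lock button is pressed in, m: 0 out, 0.006 fully in; it springs out when let go. Above 0.004 the arm is free.
- index (a joint): Place of the index on the scale, m, in the same measure as the arm: the two pointers are opposite when the arm's value equals this one. Between 0.035 and 0.065.
- tin_centre (a point): Centre of the loose round candle tin with a press lid (67 mm in diameter, 46 mm high), which stands near the spool; not to be moved.
- jar_centre (a point): Centre of the loose glass candle jar (67 mm in diameter, 85 mm high) to the left of the gauge; not to be moved.
- cork_centre (a point): Centre of the loose cork bung (27 mm in diameter, 26 mm high) near the front edge, left of the gauge; not to be moved.
Mind the look-alikes: they are no part of the job. What is shaped like the part that bears spool_centre but blue is not meant.

How it is judged:
By the outcome, as a careful person would: the job done as asked, in the order asked, and still so for the second after the job is handed in, while the arm keeps its last pose, push and grip.
It also fails if it takes over 67 s, if anything falls off the work surface, if the arm or the gripper's body presses on something with over 40 N, if the wrist force passes 120 N, or if a joint passes its speed limit or range.

## Robot

A 6-joint arm with a two-finger parallel gripper is mounted at the origin on a cart in front of the work surface, level with it; the furniture and walls round the work are solid. World frame = base frame: x ahead of the robot, y to its left, z up, the work surface at z = 0. Lengths are in mm, angles in rad, forces in N, time in s.
With the tool pointing down it reaches from about 425 to 950 mm from the base axis. Payload 3.5 kg.
Tool frame: the origin (TCP) lies midway between the tips of the shut fingers; the grasp point (between the pads) lies 19 mm behind it; z points along the fingers, y is the line along which they close (so a half turn about z gives the same grasp; the last joint's range is limited). The gripper opens to 85 mm and grips with 20 to 120 N. Pads are 22 mm wide; open, the fingers measure 114 mm over their backs; the gripper's body (76 mm by 85 mm) begins 54 mm behind the grasp point. The pads swing forward as they close: fully open they stand 13 mm farther back than shut.
Start: joints at [0.971, 0.286, 1.577, -0, 1.279, -0.15], TCP at [293.443, 607.863, 231.325] pointing down, gripper open.
Joint ranges: [-2.77, 2.77], [-0.9, 2.22], [0.21, 2.48], [-1.53, 4.67], [0.24, 2.81], [-2.84, 2.84]. Speed limits (rad/s): [2.79, 2.79, 3.14, 3.14, 3.14, 3.14].

## Interface

Orientations are given as a 3x3 rotation matrix whose columns are the frame's x, y, z axes.
In Python, from rig import ctrl gives the robot as it stands.
- The arm moves only by the shell command python3 -m creep 'ROWS'. ROWS is JSON, a list of rows, each an object of numbers: "x", "y", "z": the shift along the tool's x, y, z in mm; "ax", "ay", "az": the turn, a rotation vector about the tool's x, y, z in rad; "fingers": the opening, from 0 (shut) to 1 (fully open). In form: [{"x": .., "y": .., "z": .., "ax": .., "ay": .., "az": .., "fingers": ..}, ...]. A call has exactly 5 rows; each row shifts and turns the commanded pose from where the row before left it, along the tool's axes as they then stand; what a row does not reach is not made up. A row lasts 1/10 s, in which the tool goes at most 50 mm and 8.59 degrees, less where a joint would pass 70% of its speed; a pose out of reach is approached as far as the arm can. A call is refused whole if a number of a shift passes 50 or a number of a turn 0.15, either way. A call with a gripper value outside its range is refused whole. The fingers move at their own pace and stop on an object; the grip force is fixed at half the most. Time passes only in rows, so rows that do not move let the fingers close, or fill a call up. It gives the time, the measured TCP pose, the force, the opening and the grip force at its end, in the units of the state.
- ctrl.get_obs(): the state, without advancing time (a new reading comes with each control period).
- ctrl.camera(name): name is "scene" or "top"; returns a dict with "frame" (480x640x3 uint8, red, green, blue), "mtx" (3x3 intrinsics, pixels), "eye" and "attitude" of the camera in the world. Camera axes: x right, y down, z forward; pixel columns grow to the right and rows downward; lengths in mm; the calibration is good to about 2 mm. A picture is of the moment at which its call begins. There is no depth.
- ctrl.sign_off(): hands the job in; it is judged then, once.
The state is a dict: "t": time; "joints": joint angles; "joint_velocities": joint speeds; "tau": joint torques, N m; "tcp_pos": TCP position; "tool_rot": TCP orientation; "force": force on the tool from outside, world axes, zero at the start; "torque": the same for the moment, N m; "grip_width": finger opening in mm; "gripper_force": force on a finger pad.
Only numpy, scipy, OpenCV 4.12 (cv2) and the standard library are available. Lean on these libraries where they do the work, as an engineer would, in place of code of your own. Each camera call takes 0.05 s, during which the arm holds its last target. There are 200 camera calls.

## Working session

There is one attempt and no reset: what is moved stays moved. The work goes in short steps, Python scripts to look and compute and a shell command to move; the robot and the scene stay as the last step left them, time stands still between calls to the robot, and variables do not carry over. Pictures are saved under pics/ and viewed, at most 10 in all, crops included, and the job is handed in when it is done.

```bash
ls; mkdir -p pics; cat > h.py <<'E'
import numpy as np, cv2
from rig import ctrl
def snap(n,f):
    c=ctrl.camera(n); cv2.imwrite(f'pics/{f}.png',c['frame'][:,:,::-1]); np.savez(f'pics/{f}.npz',**{k:np.array(v) for k,v in c.items()}); return c
def load(f): return dict(np.load(f'pics/{f}.npz'))
def ray(c,u,v):
    R=np.array(c['attitude']); d=R@np.linalg.inv(np.array(c['mtx']))@np.array([u,v,1.]); return np.array(c['eye']),d
def onz(c,u,v,z):
    e,d=ray(c,u,v); return e+d*(z-e[2])/d[2]
def proj(c,p):
    q=np.array(c['mtx'])@np.array(c['attitude']).T@(np.array(p)-np.array(c['eye'])); return q[:2]/q[2]
E
python3 - <<'E'
from h import *
for n in('scene','top'):
    c=snap(n,n+'0'); print(n,c['eye'],np.array(c['attitude']).round(3).tolist(),np.array(c['mtx']).round(1).tolist())
o=ctrl.get_obs(); print(o['t'],o['tool_rot'],o['grip_width'])
E
```

```text
pics
scene [-451.60339947 -730.90822722 1071.90656216] [[0.68, -0.455, 0.576], [-0.734, -0.418, 0.536], [-0.003, -0.786, -0.618]] [[592.2, 0.0, 310.7], [0.0, 592.2, 233.8], [0.0, 0.0, 1.0]]
top [ 288.97953056  147.69584844 1320.0824031 ] [[0.019, -0.99, 0.141], [-1.0, -0.021, -0.013], [0.016, -0.141, -0.99]] [[507.8, 0.0, 310.9], [0.0, 507.8, 245.7], [0.0, 0.0, 1.0]]
0.1 [[-9.00534191e-01  4.34783495e-01 -1.21823162e-03]
 [ 4.34785082e-01  9.00532483e-01 -1.78309583e-03]
 [ 3.21796514e-04 -2.13540770e-03 -9.99997668e-01]] 85.58436367018416
```

View pics/top0.png

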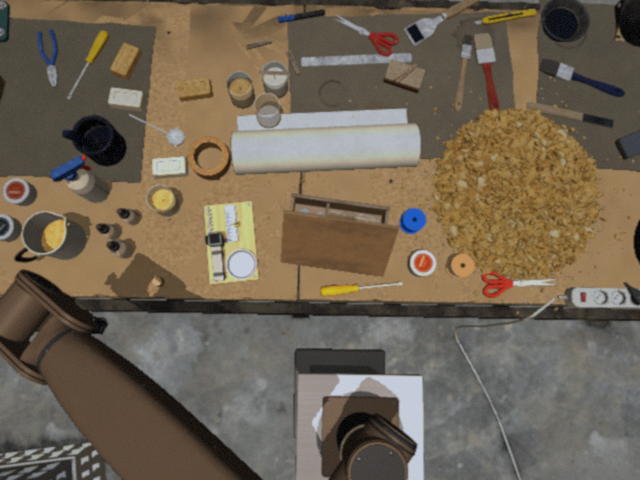

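View pics/scene0.png

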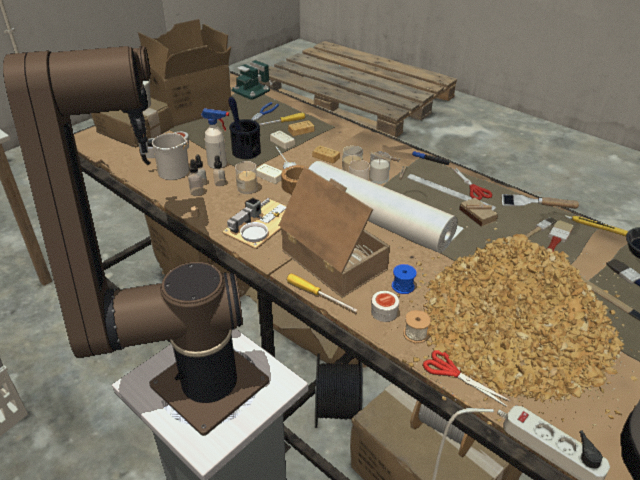

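The top view shows three candidates. The wooden-flanged disc at (461,265), scene (417,325), is the spool, with its white wick and wooden flanges. The blue one at (413,221) is the look-alike, and the red and white disc at (423,263) is the tin. The gauge is the yellow board at (231,243), with its cup at (242,264). I'll confirm this in one enlarged crop.

```bash
python3 - <<'E'
from h import *
t=cv2.imread('pics/top0.png'); s=cv2.imread('pics/scene0.png')
a=cv2.resize(t[195:295,190:270],(400,500),interpolation=3)
b=cv2.resize(t[200:285,395:480],(400,250),interpolation=3)
b=cv2.resize(t[205:285,395:480],(265,250),interpolation=3)
d=cv2.resize(s[190:250,215:295],(400,300),interpolation=3)
e=cv2.resize(s[255:345,360:440],(222,250),interpolation=3)
out=np.zeros((560,800,3),np.uint8); out[:500,:400]=a; out[:300,400:]=d; out[300:550,400:622]=e; out[300:550,622:800]=b[:,87:]
cv2.imwrite('pics/crop1.png',out)
h=cv2.cvtColor(t,cv2.COLOR_BGR2HSV)
c=load('top0')
# yellow base outline
m=cv2.inRange(h,(22,70,120),(35,255,255)); m[:, :190]=0;m[:,275:]=0;m[:195]=0;m[290:]=0
m=cv2.morphologyEx(m,cv2.MORPH_OPEN,np.ones((2,2)))
p=cv2.findNonZero(m); r=cv2.minAreaRect(p); print(r, cv2.boxPoints(r).round(1).tolist())
w=np.array([onz(c,*q,10)[:2] for q in p[:,0].astype(float)],np.float32); r=cv2.minAreaRect(w); print(r,cv2.boxPoints(r).round(1).tolist())
# spool
for nm,(u,v) in dict(spool=(461,265),tin=(423,263)).items():
    print(nm,onz(c,u,v,52),h[v+5,u+5],h[v,u+8])
m=cv2.inRange(h,(8,80,150),(20,190,255)); m[:250]=0;m[280:]=0;m[:,:447]=0;m[:,476:]=0
p=cv2.findNonZero(m); print(len(p),cv2.minEnclosingCircle(p),cv2.boundingRect(p))
E
```

```text
((231.542236328125, 243.2354736328125), (79.482666015625, 49.378875732421875), 85.03025817871094) [[203.5, 205.8000030517578], [252.6999969482422, 201.5], [259.6000061035156, 280.70001220703125], [210.39999389648438, 285.0]]
((478.8816833496094, 336.98138427734375), (208.72796630859375, 127.44287109375), 7.045665740966797) [[367.5, 387.3999938964844], [383.1000061035156, 260.8999938964844], [590.2999877929688, 286.5], [574.5999755859375, 413.0]]
spool [ 428.59284056 -247.90383233   52.        ] [ 15 133 195] [ 15 133 193]
tin [ 431.70075966 -151.86391959   52.        ] [  7 187 183] [  7 166 187]
615 ((461.0, 264.5), 20.155742645263672) (447, 250, 29, 30)
```

View pics/crop1.png

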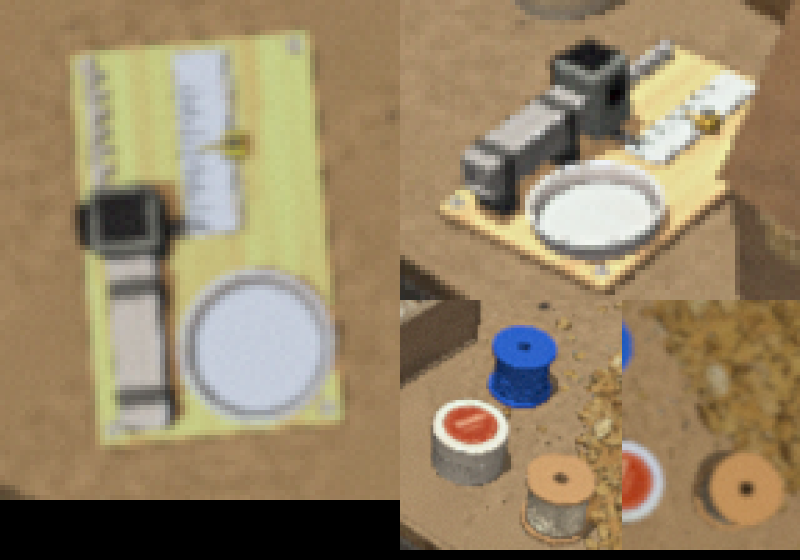

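The crop confirms it: the wooden-flanged spool with white wick is the one at top (462,265), and the blue spool is the decoy. The gauge head, tube, cup, scale and brass index are all clear. Next I'll refine the spool, cup and pointer positions.

```bash
python3 - <<'E'
from h import *
t=cv2.imread('pics/top0.png'); c=load('top0'); s=cv2.imread('pics/scene0.png'); cs=load('scene0')
def blob(im,lo,hi,box,seed):
    h=cv2.cvtColor(im,cv2.COLOR_BGR2HSV); m=cv2.inRange(h,lo,hi); x0,y0,x1,y1=box
    k=np.zeros_like(m);k[y0:y1,x0:x1]=m[y0:y1,x0:x1]; k=cv2.morphologyEx(k,cv2.MORPH_OPEN,np.ones((3,3)))
    n,l,st,ce=cv2.connectedComponentsWithStats(k); i=l[seed[1],seed[0]]
    cn=cv2.findContours((l==i).astype(np.uint8),0,1)[0][0]; return st[i],ce[i],cv2.fitEllipse(cv2.convexHull(cn))
h=cv2.cvtColor(t,cv2.COLOR_BGR2HSV);print(h[265,443:482].tolist())
r=blob(t,(8,90,170),(20,200,255),(445,248,482,282),(466,268)); print(r, onz(c,*r[2][0],52))
hs=cv2.cvtColor(s,cv2.COLOR_BGR2HSV)
r=blob(s,(8,60,170),(20,200,255),(400,305,435,325),(412,320)); print(r, onz(cs,*r[2][0],52))
r=blob(t,(0,0,150),(180,60,255),(222,246,262,283),(242,264)) ;print('cup',r,onz(c,*r[2][0],12),onz(c,*r[2][0],24))
# spool projected check
O=np.array([479,337.]);a=np.deg2rad(7.05);X=np.array([np.cos(a),np.sin(a)]);Y=np.array([-X[1],X[0]])
p=lambda w:(round((w[:2]-O)@X,1),round((w[:2]-O)@Y,1))
print('cup g',p(onz(c,*r[2][0],14)))
# brass index
b=cv2.inRange(h,(18,120,60),(32,255,215))
for nm,u,v,z in [('idx tip',230.5,224.5,16),('idx block',237,224,24),('arm tip',227.5,240.5,16),('head top',215,239,68)]: print(nm,p(onz(c,u,v,z)))
o=np.zeros((600,800,3),np.uint8)
o[:,:400]=cv2.resize(t[213:249,220:244],(400,600),interpolation=cv2.INTER_CUBIC); o[:400,400:]=cv2.resize(s[205:229,255:279],(400,400),interpolation=2)
cv2.imwrite('pics/crop2.png',o)
E
```

```text
[[16, 109, 155], [18, 109, 152], [16, 114, 130], [14, 122, 109], [16, 106, 103], [16, 90, 93], [16, 71, 86], [17, 108, 109], [16, 134, 164], [16, 136, 190], [15, 135, 195], [16, 139, 193], [16, 133, 194], [16, 134, 194], [16, 132, 193], [15, 134, 194], [15, 136, 186], [17, 135, 145], [16, 147, 87], [16, 146, 56], [16, 150, 56], [16, 144, 99], [16, 140, 157], [16, 133, 186], [15, 134, 192], [16, 133, 192], [15, 133, 193], [16, 135, 193], [15, 136, 195], [15, 137, 195], [17, 138, 187], [17, 136, 161], [17, 143, 139], [18, 153, 128], [18, 155, 123], [19, 153, 128], [18, 140, 137], [19, 145, 137], [19, 147, 132]]
(array([452, 254,  23,  23, 380], dtype=int32), array([462.68421053, 265.02631579]), ((462.6961975097656, 265.0302734375), (21.853700637817383, 23.134658813476562), 143.75254821777344)) [ 428.60353177 -252.1970081    52.        ]
(array([406, 310,  24,  15, 303], dtype=int32), array([417.12871287, 317.39933993]), ((417.0149230957031, 318.2463073730469), (17.804046630859375, 26.001476287841797), 101.55921936035156)) [ 431.79415901 -250.17106421   52.        ]
cup (array([229, 248,  28,  32, 695], dtype=int32), array([242.31223022, 264.14532374]), ((241.73468017578125, 263.7850341796875), (29.014469146728516, 32.152095794677734), 0.19926342368125916)) [424.57190651 308.57986731  12.        ] [423.32801812 307.10396012  24.        ]
cup g (np.float64(-57.7), np.float64(-21.7))
idx tip (np.float64(47.4), np.float64(-1.7))
idx block (np.float64(45.5), np.float64(-19.5))
arm tip (np.float64(6.2), np.float64(9.5))
head top (np.float64(4.4), np.float64(33.1))
```

View pics/crop2.png

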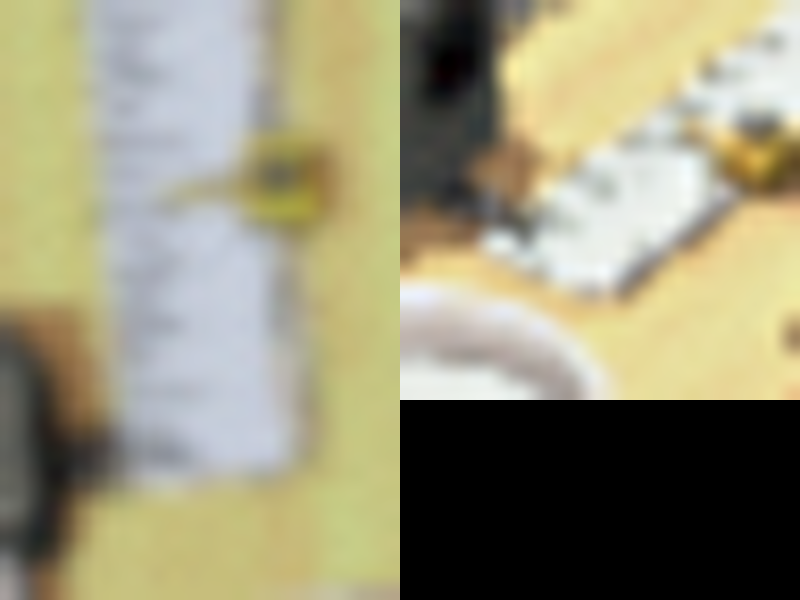

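```bash
cat >> h.py <<'E'
def go(x,y,z=None,ang=None):
    o=ctrl.get_obs(); p=np.array(o['tcp_pos']); R=np.array(o['tool_rot']); a=np.degrees(np.arctan2(R[1,1],R[0,1]))
    d=np.array([x,y,p[2] if z is None else z])-p
    print('t',round(o['t'],2),'p',p.round(1),'ang',a.round(2),'tilt',R[:2,2].round(4),'d tool',(R.T@d).round(1),'az',None if ang is None else round(np.radians(a-ang),3),'w',round(o['grip_width'],1),'F',np.array(o['force']).round(1),'gf',o['gripper_force'])
E
python3 -m creep '[{"z":-45,"az":0.124},{"z":-45,"az":0.123},{"x":-42,"y":-12},{"x":-42,"y":-12},{"x":-42,"y":-12}]'
python3 -m creep '[{"x":-42,"y":-12},{"x":-42,"y":-12},{"x":-42,"y":-12},{"x":-42,"y":-12},{"x":-28,"y":-9}]'
python3 -m creep '[{"x":-31,"y":-36},{"x":-31,"y":-36},{"x":-31,"y":-36},{"x":-31,"y":-36},{"x":-31,"y":-36}]'
python3 -m creep '[{"x":-31,"y":-36},{"x":-31,"y":-36},{"x":-31,"y":-36},{"x":-20,"y":-30},{}]'
python3 -c "
from h import *
go(429.5,-251.3,150,50)"
```

```text
t 0.1 p [293.1 607.4 230.1] ang 64.23 tilt [-0.0012 -0.0018] d tool [-496.2 -713.8   81.4] az 0.248 w 85.6 F [ 0.6 -0.2 -0.4] gf 0.0invalid input at $[0]: expected keys x, y, z, ax, ay, az, fingers
invalid input at $[0]: expected keys x, y, z, ax, ay, az, fingers
invalid input at $[0]: expected keys x, y, z, ax, ay, az, fingers
invalid input at $[0]: expected keys x, y, z, ax, ay, az, fingers
```

```bash

python3 -m creep '[{"x":0,"y":0,"z":-45,"ax":0,"ay":0,"az":0.124,"fingers":1},{"x":0,"y":0,"z":-45,"ax":0,"ay":0,"az":0.123,"fingers":1},{"x":-42,"y":-12,"z":0,"ax":0,"ay":0,"az":0,"fingers":1},{"x":-42,"y":-12,"z":0,"ax":0,"ay":0,"az":0,"fingers":1},{"x":-42,"y":-12,"z":0,"ax":0,"ay":0,"az":0,"fingers":1}]'
python3 -c "
from h import *
go(480,330,330,50)"
```

```text
t: 0.6
tcp_pos: [367.2, 498.3, 321.2]
tool_rot: [[-0.768, 0.641, 0.0], [0.641, 0.768, -0.0], [-0.0, -0.0, -1.0]]
force: [1.1, -0.2, 0.1]
grip_width: 85.5
gripper_force: 0.0
t 0.6 p [367.2 498.3 321.2] ang 50.15 tilt [ 0.     -0.0002] d tool [-194.4  -56.9   -8.8] az 0.003 w 85.5 F [ 1.1 -0.2  0.1] gf 0.0
```

```bash

python3 -m creep '[{"x":-43,"y":-13,"z":0,"ax":0,"ay":0,"az":0,"fingers":1},{"x":-43,"y":-13,"z":0,"ax":0,"ay":0,"az":0,"fingers":1},{"x":-43,"y":-13,"z":0,"ax":0,"ay":0,"az":0,"fingers":1},{"x":-43,"y":-13,"z":0,"ax":0,"ay":0,"az":0,"fingers":1},{"x":-31,"y":-36,"z":0,"ax":0,"ay":0,"az":0,"fingers":1}]' >/dev/null
python3 -m creep '[{"x":-31,"y":-36,"z":0,"ax":0,"ay":0,"az":0,"fingers":1},{"x":-31,"y":-36,"z":0,"ax":0,"ay":0,"az":0,"fingers":1},{"x":-31,"y":-36,"z":0,"ax":0,"ay":0,"az":0,"fingers":1},{"x":-31,"y":-36,"z":0,"ax":0,"ay":0,"az":0,"fingers":1},{"x":-31,"y":-36,"z":0,"ax":0,"ay":0,"az":0,"fingers":1}]' >/dev/null
python3 -m creep '[{"x":-31,"y":-36,"z":0,"ax":0,"ay":0,"az":0,"fingers":1},{"x":-31,"y":-36,"z":0,"ax":0,"ay":0,"az":0,"fingers":1},{"x":-31,"y":-36,"z":0,"ax":0,"ay":0,"az":0,"fingers":1},{"x":-10,"y":-36,"z":0,"ax":0,"ay":0,"az":0,"fingers":1},{"x":0,"y":0,"z":0,"ax":0,"ay":0,"az":0,"fingers":1}]' >/dev/null
python3 -c "
from h import *
go(429.5,-251.3,150,50)"
```

```text
t 2.1 p [ 454.8 -115.9  320.6] ang 49.73 tilt [-0.0017 -0.0006] d tool [ -68.4 -119.4  170.8] az -0.005 w 85.4 F [0.4 0.8 0.4] gf 0.0
```

```bash

python3 -m creep '[{"x":-20,"y":-35,"z":0,"ax":0,"ay":0,"az":0,"fingers":1},{"x":-20,"y":-35,"z":20,"ax":0,"ay":0,"az":0,"fingers":1},{"x":-20,"y":-35,"z":25,"ax":0,"ay":0,"az":0,"fingers":1},{"x":-8,"y":-14,"z":45,"ax":0,"ay":0,"az":0,"fingers":1},{"x":0,"y":0,"z":48,"ax":0,"ay":0,"az":0,"fingers":1}]' >/dev/null
python3 -m creep '[{"x":0,"y":0,"z":32,"ax":0,"ay":0,"az":0,"fingers":1},{"x":0,"y":0,"z":0,"ax":0,"ay":0,"az":0,"fingers":1},{"x":0,"y":0,"z":0,"ax":0,"ay":0,"az":0,"fingers":1},{"x":0,"y":0,"z":0,"ax":0,"ay":0,"az":0,"fingers":1},{"x":0,"y":0,"z":0,"ax":0,"ay":0,"az":0,"fingers":1}]' >/dev/null
python3 - <<'E'
from h import *
go(429.5,-251.3,90,50)
c=snap('scene','s1'); d=snap('top','t1')
p=np.array(ctrl.get_obs()['tcp_pos'])
print(proj(c,p),proj(d,p))
o=np.zeros((480,800,3),np.uint8)
o[:,:400]=cv2.resize(c['frame'][245:365,350:450,::-1],(400,480)); o[:,400:]=cv2.resize(d['frame'][200:320,410:510,::-1],(400,480)); cv2.imwrite('pics/c3.png',o)
E
```

```text
t 3.1 p [ 433.4 -248.1  154.2] ang 50.11 tilt [ 0.0039 -0.0033] d tool [ 1.3 -4.9 64.1] az 0.002 w 85.9 F [ 0.  -0.5 -0.1] gf 0.0
[421.32506725 286.09158012] [474.412655   258.64923011]
```

View pics/c3.png

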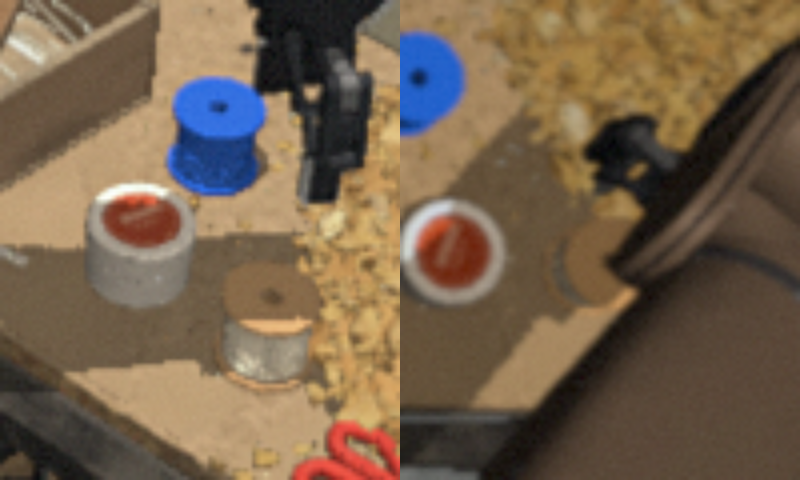

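```bash

python3 -m creep '[{"x":1,"y":-5,"z":30,"ax":0,"ay":0,"az":0,"fingers":1},{"x":0,"y":0,"z":30,"ax":0,"ay":0,"az":0,"fingers":1},{"x":0,"y":0,"z":25,"ax":0,"ay":0,"az":0,"fingers":1},{"x":0,"y":0,"z":20,"ax":0,"ay":0,"az":0,"fingers":1},{"x":0,"y":0,"z":0,"ax":0,"ay":0,"az":0,"fingers":1}]' >/dev/null
python3 - <<'E'
from h import *
go(429.5,-251.3,28,50)
E
```

```text
t 3.7 p [ 426.4 -249.2   44.2] ang 50.07 tilt [-0.0038  0.0035] d tool [-3.8  0.4 16.2] az 0.001 w 85.4 F [ 0.   0.  -1.2] gf 0.0
```

```bash

python3 -m creep '[{"x":0,"y":0,"z":15,"ax":0,"ay":0,"az":0,"fingers":1},{"x":0,"y":0,"z":0,"ax":0,"ay":0,"az":0,"fingers":1},{"x":0,"y":0,"z":0,"ax":0,"ay":0,"az":0,"fingers":1},{"x":0,"y":0,"z":0,"ax":0,"ay":0,"az":0,"fingers":1},{"x":0,"y":0,"z":0,"ax":0,"ay":0,"az":0,"fingers":1}]' >/dev/null
python3 - <<'E'
from h import *
for i in range(4):
  ctrl.camera('top'); go(429.5,-251.3,28,50)
E
```

```text
t 4.25 p [ 428.4 -250.9   32.3] ang 50.08 tilt [ 0.0012 -0.0011] d tool [-1.1  0.4  4.3] az 0.001 w 85.2 F [ 0.4  0.4 -0.4] gf 0.0
t 4.3 p [ 428.3 -250.8   32. ] ang 50.08 tilt [ 0.0009 -0.0008] d tool [-1.3  0.4  4. ] az 0.001 w 85.6 F [-0.7 -0.1  0. ] gf 0.0
t 4.35 p [ 428.2 -250.7   31.9] ang 50.08 tilt [ 0.0007 -0.0006] d tool [-1.4  0.4  3.9] az 0.001 w 85.2 F [-0.4 -0.3 -0.8] gf 0.0
t 4.4 p [ 428.1 -250.7   31.7] ang 50.08 tilt [ 0.0004 -0.0004] d tool [-1.5  0.4  3.7] az 0.001 w 85.3 F [ 0.2 -0.7  1.6] gf 0.0
```

```bash

python3 -m creep '[{"x":-1,"y":0,"z":4,"ax":0,"ay":0,"az":0,"fingers":1},{"x":0,"y":0,"z":0,"ax":0,"ay":0,"az":0,"fingers":1},{"x":0,"y":0,"z":0,"ax":0,"ay":0,"az":0,"fingers":0.8},{"x":0,"y":0,"z":0,"ax":0,"ay":0,"az":0,"fingers":0},{"x":0,"y":0,"z":0,"ax":0,"ay":0,"az":0,"fingers":0}]' >/dev/null
python3 -m creep '[{"x":0,"y":0,"z":0,"ax":0,"ay":0,"az":0,"fingers":0},{"x":0,"y":0,"z":0,"ax":0,"ay":0,"az":0,"fingers":0},{"x":0,"y":0,"z":0,"ax":0,"ay":0,"az":0,"fingers":0},{"x":0,"y":0,"z":0,"ax":0,"ay":0,"az":0,"fingers":0},{"x":0,"y":0,"z":0,"ax":0,"ay":0,"az":0,"fingers":0}]' >/dev/null
python3 - <<'E'
from h import *
go(429.5,-251.3,28,50)
E
```

```text
t 5.4 p [ 428.8 -251.2   27.9] ang 50.09 tilt [-0.0001  0.0001] d tool [-0.6  0.4 -0.1] az 0.001 w 55.8 F [-2.8  1.9  6.1] gf 62.566239691805094
```

```bash

python3 - <<'E'
from h import *
c=snap('scene','s2'); print(ctrl.get_obs()['grip_width'],ctrl.get_obs()['force'])
cv2.imwrite('pics/c4.png',cv2.resize(c['frame'][245:365,360:480,::-1],(600,600),interpolation=2))
E
```

```text
55.724801391052 [-1.53341596  1.22016815  4.66696424]
```

View pics/c4.png

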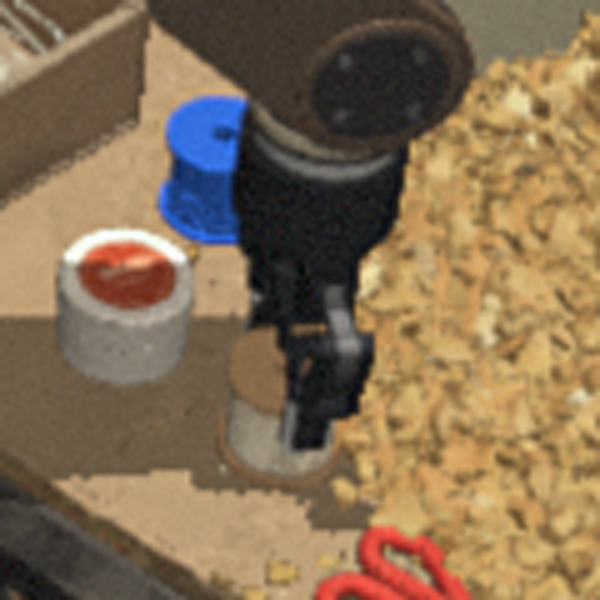

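```bash

python3 - <<'E'
from h import *
c=load('s2'); o=ctrl.get_obs(); p=np.array(o['tcp_pos']); R=np.array(o['tool_rot'])
f=lambda q:((proj(c,q)-[360,245])*5).round(0)
print('tcp',f(p),'fl',f([429.5,-251.3,52]),'base',f([429.5,-251.3,0]))
for s in(-28,28): print(f(p+R[:,1]*s),f(p+R[:,1]*s-R[:,2]*24))
for w in(-11,11): print('near pad edges',f(p-R[:,1]*28+R[:,0]*w-R[:,2]*5))
E
```

```text
tcp [278. 406.] fl [284. 370.] base [273. 445.]
[294. 450.] [299. 415.]
[262. 363.] [268. 328.]
near pad edges [318. 440.]
near pad edges [272. 445.]
```

```bash

python3 -m creep '[{"x":0,"y":0,"z":-4,"ax":0,"ay":0,"az":0,"fingers":0},{"x":0,"y":0,"z":-8,"ax":0,"ay":0,"az":0,"fingers":0},{"x":0,"y":0,"z":-12,"ax":0,"ay":0,"az":0,"fingers":0},{"x":0,"y":0,"z":-16,"ax":0,"ay":0,"az":0,"fingers":0},{"x":0,"y":0,"z":0,"ax":0,"ay":0,"az":0,"fingers":0}]' 
python3 - <<'E'
from h import *
c=snap('scene','s3'); o=ctrl.get_obs();p=np.array(o['tcp_pos']);print(o['grip_width'],o['force'],((proj(c,p)-[360,245])*5).round(0),p)
cv2.imwrite('pics/c5.png',cv2.resize(c['frame'][245:365,360:480,::-1],(600,600),interpolation=2))
E
```

```text
t: 5.95
tcp_pos: [430.3, -252.6, 70.3]
tool_rot: [[-0.767, 0.642, 0.004], [0.642, 0.767, -0.004], [-0.006, -0.0, -1.0]]
force: [-0.7, -0.8, -0.2]
grip_width: 55.9
gripper_force: 63.5
55.85639058005516 [-0.30689365 -0.127936   -0.41826364] [290. 345.] [ 429.6810238  -252.06948135   69.04912951]
```

View pics/c5.png

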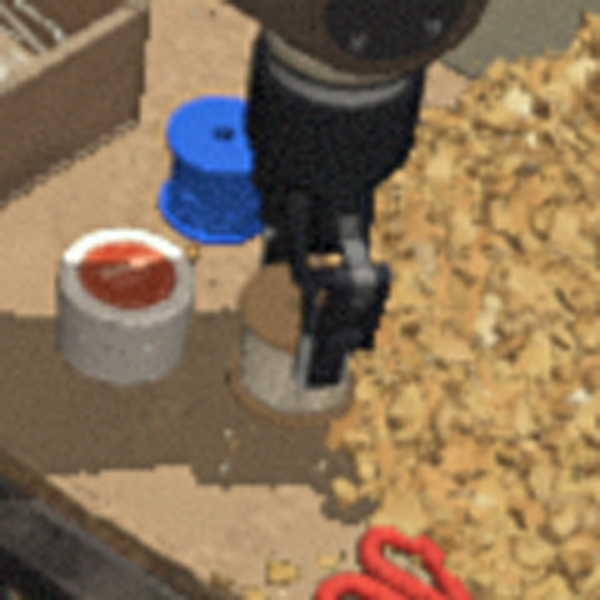

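```bash

python3 -m creep '[{"x":0,"y":0,"z":-30,"ax":0,"ay":0,"az":0.07,"fingers":0},{"x":0,"y":0,"z":-45,"ax":0,"ay":0,"az":0.12,"fingers":0},{"x":0,"y":0,"z":-45,"ax":0,"ay":0,"az":0.14,"fingers":0},{"x":0,"y":0,"z":-45,"ax":0,"ay":0,"az":0.14,"fingers":0},{"x":0,"y":0,"z":-45,"ax":0,"ay":0,"az":0.14,"fingers":0}]' >/dev/null
python3 -m creep '[{"x":15,"y":12,"z":-20,"ax":0,"ay":0,"az":0.1,"fingers":0},{"x":30,"y":20,"z":-20,"ax":0,"ay":0,"az":0.04,"fingers":0},{"x":40,"y":20,"z":0,"ax":0,"ay":0,"az":0,"fingers":0},{"x":40,"y":15,"z":0,"ax":0,"ay":0,"az":0,"fingers":0},{"x":40,"y":10,"z":0,"ax":0,"ay":0,"az":0,"fingers":0}]' >/dev/null
python3 -m creep '[{"x":45,"y":5,"z":0,"ax":0,"ay":0,"az":0,"fingers":0},{"x":45,"y":5,"z":0,"ax":0,"ay":0,"az":0,"fingers":0},{"x":45,"y":5,"z":0,"ax":0,"ay":0,"az":0,"fingers":0},{"x":45,"y":5,"z":0,"ax":0,"ay":0,"az":0,"fingers":0},{"x":45,"y":0,"z":0,"ax":0,"ay":0,"az":0,"fingers":0}]' >/dev/null
python3 - <<'E'
from h import *
go(424,308,330,7.05)
E
```

```text
t 7.5 p [472.6 151.5 316.5] ang 7.1 tilt [-0.0008 -0.0001] d tool [161.3 -28.9 -13.5] az 0.001 w 55.6 F [-0.1 -0.7 -0.5] gf 63.90658199088648
```

```bash

python3 -m creep '[{"x":45,"y":-5,"z":0,"ax":0,"ay":0,"az":0,"fingers":0},{"x":45,"y":-8,"z":0,"ax":0,"ay":0,"az":0,"fingers":0},{"x":40,"y":-8,"z":10,"ax":0,"ay":0,"az":0,"fingers":0},{"x":25,"y":-6,"z":35,"ax":0,"ay":0,"az":0,"fingers":0},{"x":6,"y":-2,"z":45,"ax":0,"ay":0,"az":0,"fingers":0}]' >/dev/null
python3 -m creep '[{"x":0,"y":0,"z":45,"ax":0,"ay":0,"az":0,"fingers":0},{"x":0,"y":0,"z":45,"ax":0,"ay":0,"az":0,"fingers":0},{"x":0,"y":0,"z":35,"ax":0,"ay":0,"az":0,"fingers":0},{"x":0,"y":0,"z":20,"ax":0,"ay":0,"az":0,"fingers":0},{"x":0,"y":0,"z":0,"ax":0,"ay":0,"az":0,"fingers":0}]' >/dev/null
python3 -m creep '[{"x":0,"y":0,"z":0,"ax":0,"ay":0,"az":0,"fingers":0},{"x":0,"y":0,"z":0,"ax":0,"ay":0,"az":0,"fingers":0},{"x":0,"y":0,"z":0,"ax":0,"ay":0,"az":0,"fingers":0},{"x":0,"y":0,"z":0,"ax":0,"ay":0,"az":0,"fingers":0},{"x":0,"y":0,"z":0,"ax":0,"ay":0,"az":0,"fingers":0}]' >/dev/null
python3 - <<'E'
from h import *
go(424,308,62,7.05)
c=snap('scene','s4'); d=snap('top','t4'); c0=load('scene0')
p=np.array(ctrl.get_obs()['tcp_pos'])
f=lambda q,o=(210,170),k=5:((proj(c,q)-o)*k).round(0)
print('tcp',f(p),'base',f([p[0],p[1],p[2]-28]),'cuprim',f([424,308,24]))
# cup rim scene fit
s=cv2.cvtColor(c0['frame'],cv2.COLOR_RGB2HSV); m=cv2.inRange(s,(0,0,90),(180,55,255)); k=np.zeros_like(m); k[218:250,236:272]=m[218:250,236:272]
n,l,st,ce=cv2.connectedComponentsWithStats(k); i=l[233,253]; cn=max(cv2.findContours((l==i).astype(np.uint8),0,1)[0],key=cv2.contourArea); e=cv2.fitEllipse(cv2.convexHull(cn)); print(st[i],e,onz(c0,*e[0],12),onz(c0,*e[0],24))
o=np.zeros((450,800,3),np.uint8); o[:,:500]=cv2.resize(c['frame'][170:260,210:310,::-1],(500,450),interpolation=2); o[:450,500:]=cv2.resize(d['frame'][195:295,200:267,::-1],(300,450),interpolation=2); cv2.imwrite('pics/c6.png',o)
E
```

```text
t 9.0 p [424.8 306.1  83.2] ang 7.1 tilt [0.0015 0.0007] d tool [ 2.  -0.6 21.2] az 0.001 w 55.9 F [ 0.4 -0.4 -0.4] gf 63.91598891263129
tcp [216. 223.] base [219. 262.] cuprim [219. 304.]
[240 222  28  20 439] ((253.67147827148438, 231.1165008544922), (19.77318000793457, 27.67234230041504), 86.25774383544922) [432.64628878 318.98911326  12.        ] [422.63503247 307.1024352   24.        ]
```

View pics/c6.png

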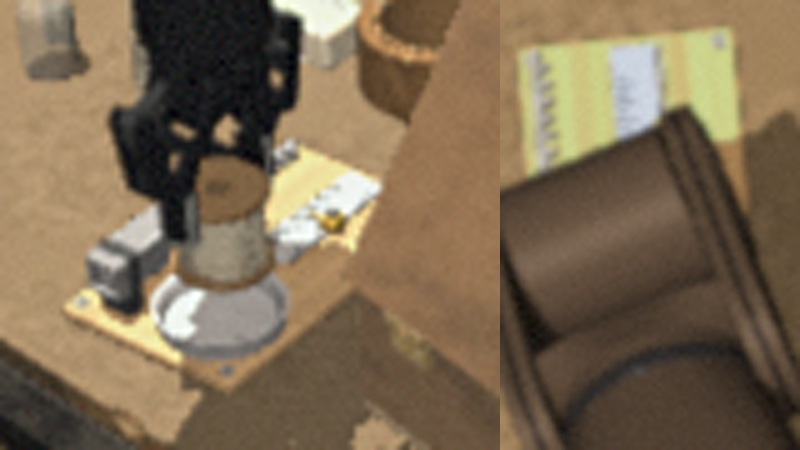

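The spool hangs upright over the cup. Its base centre at crop (226,262) is about 3 mm to the right of the predicted point, and the cup rim centre at (219,304) agrees with about (423,307). I'll correct by about +3 mm along tool x and lower.

```bash

python3 -m creep '[{"x":4,"y":-2,"z":10,"ax":0,"ay":0,"az":0,"fingers":0},{"x":0,"y":0,"z":10,"ax":0,"ay":0,"az":0,"fingers":0},{"x":0,"y":0,"z":8,"ax":0,"ay":0,"az":0,"fingers":0},{"x":0,"y":0,"z":0,"ax":0,"ay":0,"az":0,"fingers":0},{"x":0,"y":0,"z":0,"ax":0,"ay":0,"az":0,"fingers":0}]' 
python3 -m creep '[{"x":0,"y":0,"z":4,"ax":0,"ay":0,"az":0,"fingers":0},{"x":0,"y":0,"z":4,"ax":0,"ay":0,"az":0,"fingers":0},{"x":0,"y":0,"z":0,"ax":0,"ay":0,"az":0,"fingers":0},{"x":0,"y":0,"z":0,"ax":0,"ay":0,"az":0,"fingers":0},{"x":0,"y":0,"z":0,"ax":0,"ay":0,"az":0,"fingers":0}]' 
python3 -c "
from h import *
go(422.7,310,41,7.05)"
```

```text
t: 9.6
tcp_pos: [421.5, 309.4, 53.6]
tool_rot: [[-0.124, 0.992, -0.001], [0.992, 0.124, -0.001], [-0.0, -0.001, -1.0]]
force: [-0.4, -0.1, 0.0]
grip_width: 55.8
gripper_force: 63.9
t: 10.1
tcp_pos: [422.0, 309.6, 46.5]
tool_rot: [[-0.124, 0.992, 0.0], [0.992, 0.124, 0.0], [0.0, 0.0, -1.0]]
force: [-0.1, 0.5, -0.5]
grip_width: 55.6
gripper_force: 63.9
t 10.1 p [422.  309.6  46.5] ang 7.1 tilt [0.0004 0.0001] d tool [0.3 0.7 5.5] az 0.001 w 55.6 F [-0.1  0.5 -0.5] gf 63.9121750988852
```

```bash

python3 -m creep '[{"x":0,"y":0,"z":2,"ax":0,"ay":0,"az":0,"fingers":0},{"x":0,"y":0,"z":2,"ax":0,"ay":0,"az":0,"fingers":0},{"x":0,"y":0,"z":1,"ax":0,"ay":0,"az":0,"fingers":0},{"x":0,"y":0,"z":0,"ax":0,"ay":0,"az":0,"fingers":0},{"x":0,"y":0,"z":0,"ax":0,"ay":0,"az":0,"fingers":0}]' 
python3 -m creep '[{"x":0,"y":0,"z":1,"ax":0,"ay":0,"az":0,"fingers":0},{"x":0,"y":0,"z":0,"ax":0,"ay":0,"az":0,"fingers":0},{"x":0,"y":0,"z":0,"ax":0,"ay":0,"az":0,"fingers":0},{"x":0,"y":0,"z":0,"ax":0,"ay":0,"az":0,"fingers":0},{"x":0,"y":0,"z":0,"ax":0,"ay":0,"az":0,"fingers":0}]'
```

```text
t: 10.6
tcp_pos: [421.8, 309.6, 41.2]
tool_rot: [[-0.124, 0.992, -0.0], [0.992, 0.124, -0.0], [-0.0, -0.0, -1.0]]
force: [-0.7, -0.3, -1.5]
grip_width: 55.5
gripper_force: 63.9
t: 11.1
tcp_pos: [421.9, 309.6, 40.4]
tool_rot: [[-0.124, 0.992, 0.0], [0.992, 0.124, 0.0], [0.0, 0.0, -1.0]]
force: [-0.6, 0.1, -0.6]
grip_width: 55.3
gripper_force: 63.9
```

```bash

python3 -m creep '[{"x":0,"y":0,"z":1,"ax":0,"ay":0,"az":0,"fingers":0},{"x":0,"y":0,"z":0,"ax":0,"ay":0,"az":0,"fingers":0},{"x":0,"y":0,"z":0,"ax":0,"ay":0,"az":0,"fingers":0},{"x":0,"y":0,"z":0,"ax":0,"ay":0,"az":0,"fingers":0},{"x":0,"y":0,"z":0,"ax":0,"ay":0,"az":0,"fingers":0}]' 
python3 -m creep '[{"x":0,"y":0,"z":0.7,"ax":0,"ay":0,"az":0,"fingers":0},{"x":0,"y":0,"z":0,"ax":0,"ay":0,"az":0,"fingers":0},{"x":0,"y":0,"z":0,"ax":0,"ay":0,"az":0,"fingers":0},{"x":0,"y":0,"z":0,"ax":0,"ay":0,"az":0,"fingers":0},{"x":0,"y":0,"z":0,"ax":0,"ay":0,"az":0,"fingers":0}]'
```

```text
t: 11.6
tcp_pos: [422.0, 310.0, 39.9]
tool_rot: [[-0.123, 0.992, 0.0], [0.992, 0.123, 0.001], [0.001, 0.0, -1.0]]
force: [-2.3, 2.0, 5.5]
grip_width: 55.7
gripper_force: 64.3
t: 12.1
tcp_pos: [422.0, 310.0, 39.9]
tool_rot: [[-0.124, 0.992, -0.0], [0.992, 0.124, 0.0], [0.0, -0.0, -1.0]]
force: [-4.3, 0.3, 9.8]
grip_width: 55.8
gripper_force: 64.6
```

```bash

python3 -m creep '[{"x":0,"y":0,"z":-1.2,"ax":0,"ay":0,"az":0,"fingers":0.2},{"x":0,"y":0,"z":0,"ax":0,"ay":0,"az":0,"fingers":1},{"x":0,"y":0,"z":0,"ax":0,"ay":0,"az":0,"fingers":1},{"x":0,"y":0,"z":0,"ax":0,"ay":0,"az":0,"fingers":1},{"x":0,"y":0,"z":0,"ax":0,"ay":0,"az":0,"fingers":1}]' 
python3 -m creep '[{"x":0,"y":0,"z":0,"ax":0,"ay":0,"az":0,"fingers":1},{"x":0,"y":0,"z":-15,"ax":0,"ay":0,"az":0,"fingers":1},{"x":0,"y":0,"z":-35,"ax":0,"ay":0,"az":0,"fingers":1},{"x":0,"y":0,"z":-45,"ax":0,"ay":0,"az":0,"fingers":1},{"x":0,"y":0,"z":-45,"ax":0,"ay":0,"az":0,"fingers":1}]'
python3 - <<'E'
from h import *
c=snap('scene','s5')
cv2.imwrite('pics/c7.png',cv2.resize(c['frame'][180:260,210:310,::-1],(750,600),interpolation=2))
O=np.array([479,337.]);a=np.deg2rad(7.05);X=np.array([np.cos(a),np.sin(a)]);Y=np.array([-X[1],X[0]])
c=load('top0'); P=lambda u,v,z:(((w:=onz(c,u,v,z)[:2]-O)@X).round(1),(w@Y).round(1))
print('idx',P(229.4,224.7,16),'arm',P(227.,239.8,16),'headtop',P(214.9,238.6,68), 'cup', [(np.array([423,307])-O)@X,(np.array([423,307])-O)@Y])
go(*(O+5*X+33*Y),150,97.05)
E
```

```text
t: 12.6
tcp_pos: [421.8, 309.4, 39.5]
tool_rot: [[-0.124, 0.992, -0.0], [0.992, 0.124, -0.0], [-0.0, -0.0, -1.0]]
force: [-0.1, -0.6, -0.5]
grip_width: 85.7
gripper_force: 0.0
t: 13.1
tcp_pos: [421.5, 309.4, 182.1]
tool_rot: [[-0.124, 0.992, -0.0], [0.992, 0.124, -0.0], [-0.0, -0.0, -1.0]]
force: [0.3, 1.1, -0.8]
grip_width: 85.3
gripper_force: 0.0
idx (np.float64(47.2), np.float64(1.2)) arm (np.float64(8.2), np.float64(10.6)) headtop (np.float64(5.5), np.float64(33.3)) cup [np.float64(-59.258671372963335), np.float64(-22.899997098496222)]
t 13.15 p [426.  311.8 191.7] ang 7.13 tilt [0.0141 0.0066] d tool [51.2 60.2 42.9] az -1.569 w 85.6 F [2.3 3.2 5.5] gf 0.0
```

View pics/c7.png

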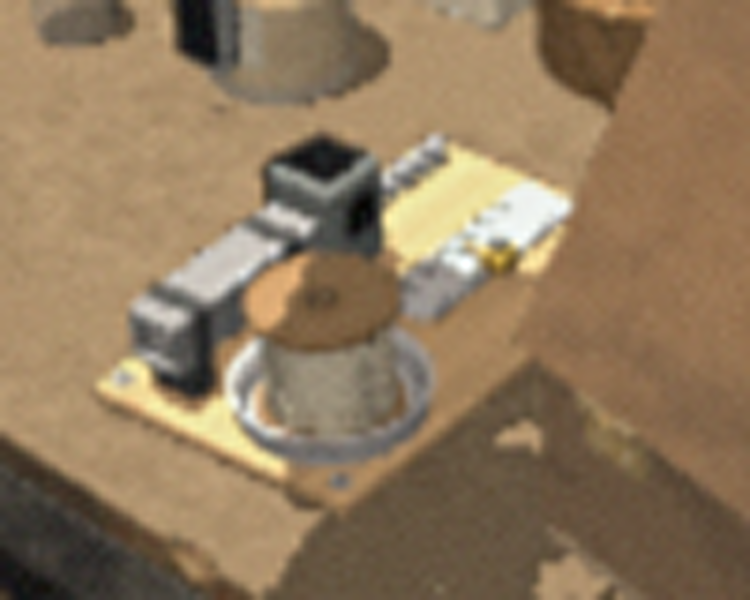

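The picture shows the spool upright in the cup, with its flange at (322,300) and base inside the rim, and the hand clear. The head is at (322,180). Next I'll rotate to pinch along the gauge's y.

```bash

python3 -m creep '[{"x":0,"y":0,"z":0,"ax":0,"ay":0,"az":-0.1,"fingers":0.8},{"x":0,"y":0,"z":0,"ax":0,"ay":0,"az":-0.145,"fingers":0.8},{"x":0,"y":0,"z":0,"ax":0,"ay":0,"az":-0.145,"fingers":0.8},{"x":0,"y":0,"z":0,"ax":0,"ay":0,"az":-0.145,"fingers":0.8},{"x":0,"y":0,"z":0,"ax":0,"ay":0,"az":-0.145,"fingers":0.8}]' >/dev/null
python3 -m creep '[{"x":0,"y":0,"z":0,"ax":0,"ay":0,"az":-0.145,"fingers":0.8},{"x":0,"y":0,"z":0,"ax":0,"ay":0,"az":-0.145,"fingers":0.8},{"x":0,"y":0,"z":0,"ax":0,"ay":0,"az":-0.145,"fingers":0.8},{"x":0,"y":0,"z":0,"ax":0,"ay":0,"az":-0.145,"fingers":0.8},{"x":0,"y":0,"z":0,"ax":0,"ay":0,"az":-0.145,"fingers":0.8}]' >/dev/null
python3 -m creep '[{"x":0,"y":0,"z":0,"ax":0,"ay":0,"az":-0.145,"fingers":0.8},{"x":-30,"y":25,"z":0,"ax":0,"ay":0,"az":-0.019,"fingers":0.8},{"x":-30,"y":25,"z":15,"ax":0,"ay":0,"az":0,"fingers":0.8},{"x":0,"y":0,"z":15,"ax":0,"ay":0,"az":0,"fingers":0.8},{"x":0,"y":0,"z":0,"ax":0,"ay":0,"az":0,"fingers":0.8}]' >/dev/null
python3 - <<'E'
from h import *
O=np.array([479,337.]);a=np.deg2rad(7.05);X=np.array([np.cos(a),np.sin(a)]);Y=np.array([-X[1],X[0]])
ctrl.camera('top');go(*(O+5*X+34*Y),90,97.05)
E
```

```text
t 14.7 p [474.6 365.4 148.6] ang 97.01 tilt [-0.0032 -0.0019] d tool [-6.1  5.4 58.5] az -0.001 w 68.4 F [-0.8 -0.1  0.7] gf 0.0
```

```bash

python3 -m creep '[{"x":-6,"y":5,"z":20,"ax":0,"ay":0,"az":0,"fingers":0.8},{"x":0,"y":0,"z":20,"ax":0,"ay":0,"az":0,"fingers":0.8},{"x":0,"y":0,"z":18,"ax":0,"ay":0,"az":0,"fingers":0.8},{"x":0,"y":0,"z":0,"ax":0,"ay":0,"az":0,"fingers":0.8},{"x":0,"y":0,"z":0,"ax":0,"ay":0,"az":0,"fingers":0.8}]' >/dev/null
python3 -m creep '[{"x":0,"y":0,"z":0,"ax":0,"ay":0,"az":0,"fingers":0.8},{"x":0,"y":0,"z":0,"ax":0,"ay":0,"az":0,"fingers":0.8},{"x":0,"y":0,"z":0,"ax":0,"ay":0,"az":0,"fingers":0.8},{"x":0,"y":0,"z":0,"ax":0,"ay":0,"az":0,"fingers":0.8},{"x":0,"y":0,"z":0,"ax":0,"ay":0,"az":0,"fingers":0.8}]' >/dev/null
python3 - <<'E'
from h import *
O=np.array([479,337.]);a=np.deg2rad(7.05);X=np.array([np.cos(a),np.sin(a)]);Y=np.array([-X[1],X[0]])
ctrl.camera('top');go(*(O+5*X+34*Y),26,97.05)
c=snap('scene','s6'); p=np.array(ctrl.get_obs()['tcp_pos']); print((proj(c,p)-[210,160])*6)
cv2.imwrite('pics/c8.png',cv2.resize(c['frame'][160:260,210:310,::-1],(600,600),interpolation=2))
E
```

```text
t 15.75 p [481.2 371.8  91.9] ang 97.01 tilt [0.0001 0.    ] d tool [ 1.4 -0.2 65.9] az -0.001 w 68.4 F [-0.9 -0.7 -0.1] gf 0.0
[251.15038883 207.6726115 ]
```

View pics/c8.png

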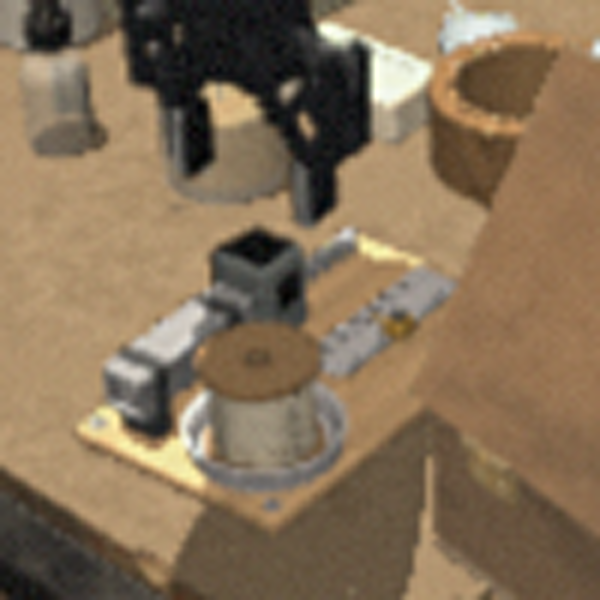

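```bash

python3 -m creep '[{"x":0.5,"y":0,"z":18,"ax":0,"ay":0,"az":0,"fingers":0.8},{"x":0,"y":0,"z":18,"ax":0,"ay":0,"az":0,"fingers":0.8},{"x":0,"y":0,"z":16,"ax":0,"ay":0,"az":0,"fingers":0.8},{"x":0,"y":0,"z":12,"ax":0,"ay":0,"az":0,"fingers":0.8},{"x":0,"y":0,"z":0,"ax":0,"ay":0,"az":0,"fingers":0.8}]'
python3 -m creep '[{"x":0,"y":0,"z":0,"ax":0,"ay":0,"az":0,"fingers":0.8},{"x":0,"y":0,"z":0,"ax":0,"ay":0,"az":0,"fingers":0.8},{"x":0,"y":0,"z":0,"ax":0,"ay":0,"az":0,"fingers":0.6},{"x":0,"y":0,"z":0,"ax":0,"ay":0,"az":0,"fingers":0.55},{"x":0,"y":0,"z":0,"ax":0,"ay":0,"az":0,"fingers":0.55}]'
```

```text
t: 16.3
tcp_pos: [479.2, 370.8, 25.4]
tool_rot: [[-0.993, -0.122, -0.004], [-0.122, 0.993, -0.002], [0.004, -0.002, -1.0]]
force: [-1.2, -0.2, -0.1]
grip_width: 68.4
gripper_force: 0.0
t: 16.8
tcp_pos: [481.4, 372.8, 29.1]
tool_rot: [[-0.993, -0.122, 0.002], [-0.122, 0.993, 0.002], [-0.002, 0.002, -1.0]]
force: [-0.6, 2.9, 1.5]
grip_width: 46.8
gripper_force: 1.6
```

```bash

python3 -m creep '[{"x":0,"y":1,"z":2,"ax":0,"ay":0,"az":0,"fingers":0.55},{"x":0,"y":0,"z":0,"ax":0,"ay":0,"az":0,"fingers":0.5},{"x":0,"y":0,"z":0,"ax":0,"ay":0,"az":0,"fingers":0.45},{"x":0,"y":0,"z":0,"ax":0,"ay":0,"az":0,"fingers":0},{"x":0,"y":0,"z":0,"ax":0,"ay":0,"az":0,"fingers":0}]'
python3 -m creep '[{"x":0,"y":0,"z":0,"ax":0,"ay":0,"az":0,"fingers":0},{"x":0,"y":0,"z":0,"ax":0,"ay":0,"az":0,"fingers":0},{"x":0,"y":0,"z":0,"ax":0,"ay":0,"az":0,"fingers":0},{"x":0,"y":0,"z":0,"ax":0,"ay":0,"az":0,"fingers":0},{"x":0,"y":0,"z":0,"ax":0,"ay":0,"az":0,"fingers":0}]'
```

```text
t: 17.3
tcp_pos: [481.4, 373.9, 27.1]
tool_rot: [[-0.993, -0.121, 0.002], [-0.121, 0.993, 0.004], [-0.002, 0.004, -1.0]]
force: [-1.3, 2.4, 6.4]
grip_width: 33.3
gripper_force: 61.0
t: 17.8
tcp_pos: [481.4, 373.9, 27.1]
tool_rot: [[-0.993, -0.121, 0.002], [-0.121, 0.993, 0.004], [-0.002, 0.004, -1.0]]
force: [-1.9, 3.0, 6.1]
grip_width: 33.2
gripper_force: 60.9
```

```bash

python3 -m creep '[{"x":-2,"y":0,"z":0,"ax":0,"ay":0,"az":0,"fingers":0},{"x":-4,"y":0,"z":0,"ax":0,"ay":0,"az":0,"fingers":0},{"x":-4,"y":0,"z":0,"ax":0,"ay":0,"az":0,"fingers":0},{"x":-2,"y":0,"z":0,"ax":0,"ay":0,"az":0,"fingers":0},{"x":0,"y":0,"z":0,"ax":0,"ay":0,"az":0,"fingers":0}]'

```

```text
t: 18.3
tcp_pos: [493.7, 375.4, 27.1]
tool_rot: [[-0.993, -0.121, 0.002], [-0.121, 0.993, 0.004], [-0.003, 0.004, -1.0]]
force: [0.5, 3.7, 5.3]
grip_width: 33.3
gripper_force: 61.0
```

```bash

python3 -m creep '[{"x":-4,"y":0,"z":0,"ax":0,"ay":0,"az":0,"fingers":0},{"x":-6,"y":0,"z":0,"ax":0,"ay":0,"az":0,"fingers":0},{"x":-6,"y":0,"z":0,"ax":0,"ay":0,"az":0,"fingers":0},{"x":-6,"y":0,"z":0,"ax":0,"ay":0,"az":0,"fingers":0},{"x":-3,"y":0,"z":0,"ax":0,"ay":0,"az":0,"fingers":0}]' >/dev/null
python3 -m creep '[{"x":0,"y":0,"z":0,"ax":0,"ay":0,"az":0,"fingers":0},{"x":0,"y":0,"z":0,"ax":0,"ay":0,"az":0,"fingers":0},{"x":0,"y":0,"z":0,"ax":0,"ay":0,"az":0,"fingers":0},{"x":0,"y":0,"z":0,"ax":0,"ay":0,"az":0,"fingers":0},{"x":0,"y":0,"z":0,"ax":0,"ay":0,"az":0,"fingers":0}]'
python3 - <<'E'
from h import *
c=snap('scene','s7'); d=snap('top','t7')
p=np.array(ctrl.get_obs()['tcp_pos']); print(np.hypot(p[0]-481.4,p[1]-373.9))
o=np.zeros((400,800,3),np.uint8); o[:,:400]=cv2.resize(c['frame'][185:235,250:300,::-1],(400,400),interpolation=2)
o[:,400:]=cv2.resize(d['frame'][200:250,205:255,::-1],(400,400),interpolation=2); cv2.imwrite('pics/c9.png',o)
E
```

```text
t: 19.3
tcp_pos: [518.4, 378.5, 27.1]
tool_rot: [[-0.993, -0.121, 0.003], [-0.121, 0.993, 0.004], [-0.003, 0.004, -1.0]]
force: [0.9, 4.3, 5.5]
grip_width: 33.7
gripper_force: 61.1
37.26321377630316
```

View pics/c9.png

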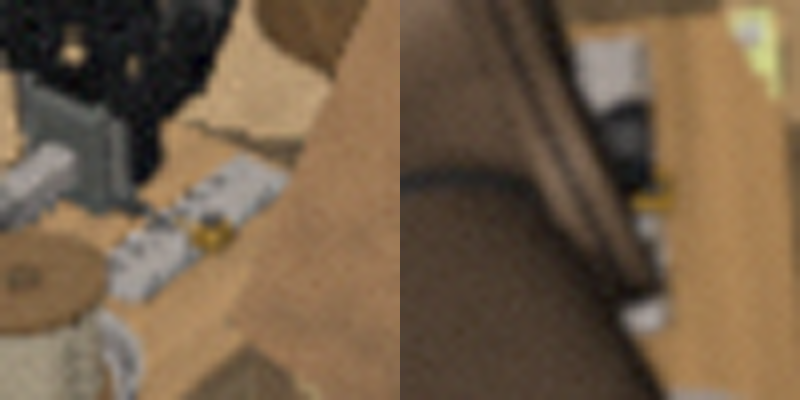

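The scene half shows the arm pointer's tip at about (150,212), with the index block at (212,232) and its tip at about (185,218). I'll convert these to gauge coordinates, using the initial images as well.

```bash
python3 - <<'E'
from h import *
O=np.array([479,337.]);a=np.deg2rad(7.05);X=np.array([np.cos(a),np.sin(a)]);Y=np.array([-X[1],X[0]])
G=lambda c,u,v,z:(((w:=onz(c,u,v,z)[:2]-O)@X).round(1),(w@Y).round(1))
W=lambda x,y,z:[*(O+x*X+y*Y),z]
c0=load('scene0');s7=load('s7');t0=load('top0')
print('scene0 arm',G(c0,261.4,217.8,16),'idx',G(c0,271.6,212.3,16)); print('s7 arm',G(s7,268.25,211,16),'idx',G(s7,272.6,211.7,16))
# brass blob centroids in scene7/scene0/top0 ; dark-pointer column check
for n,c,b in(('s0',c0,(268,208,285,220)),('s7',s7,(268,208,285,220)),('t0',t0,(233,219,241,229))):
    x0,y0,x1,y1=b; h=cv2.cvtColor(c['frame'],cv2.COLOR_RGB2HSV)[y0:y1,x0:x1].astype(int)
    m=(h[...,1]>(165 if n!='t0' else 150))&(h[...,0]>14)&(h[...,0]<32); v,u=np.nonzero(m); print(n,m.sum(),u.mean()+x0,v.mean()+y0,G(c,u.mean()+x0,v.mean()+y0,21))
# predicted pixels of arm pointer tips for tip gauge x, s7 crop coords
for x in(42,44,46,48): print(x,((proj(s7,W(x,9,16))-[250,185]+.5)*8).round(0),((proj(s7,W(x,-1,16))-[250,185]+.5)*8).round(0))
# index tip bright-yellow profile in top0
f=t0['frame'].astype(int); print((f[220:230,226:240,:2].mean(2)-f[220:230,226:240,2]).round(0).astype(int))
print((f[234:246,223:234].mean(2)).astype(int))
E
```

```text
scene0 arm (np.float64(11.2), np.float64(7.3)) idx (np.float64(50.7), np.float64(0.0))
s7 arm (np.float64(50.0), np.float64(12.5)) idx (np.float64(54.9), np.float64(-0.5))
s0 4 276.25 214.5 (np.float64(44.8), np.float64(-22.8))
s7 4 276.0 214.5 (np.float64(44.4), np.float64(-22.2))
t0 3 237.66666666666666 224.66666666666666 (np.float64(44.1), np.float64(-20.7))
42 [144. 225.] [164. 234.]
44 [147. 223.] [168. 232.]
46 [150. 220.] [171. 229.]
48 [154. 218.] [174. 227.]
[[ -3 -13 -17 -15 -14 -19 -16 -16  -7   8  25  50  66  70]
 [  2 -12 -16 -16 -14 -17 -17 -11  16  52  66  76  76  70]
 [  6 -13 -16 -16 -16 -17 -16  -8  26  50  51  62  68  62]
 [  4 -14 -16 -12  -8  -4   2  14  38  42  26  38  68  66]
 [  8 -14 -13   0  16  30  28  34  58  64  57  66  86  72]
 [  9 -13 -12  -6   4   4   2   5  35  74  89  96  96  74]
 [  5 -14 -17 -15 -14 -15 -16 -12   4  26  46  62  70  66]
 [ 10 -12 -14 -14 -17 -17 -17 -17 -14  -9  11  35  56  68]
 [ 12 -11 -16 -14 -14 -14 -19 -17 -18 -12   4  28  51  70]
 [ 16  -7 -12 -15 -14 -17 -16 -16 -17 -15   1  23  48  68]]
[[ 99 113 134 160 168 174 192 202 206 208 207]
 [ 85 109 128 155 175 185 194 198 202 203 206]
 [ 74  99 124 151 171 178 183 184 189 197 204]
 [ 64  96 111 139 169 184 189 193 197 203 206]
 [ 52  75  85 112 151 175 181 191 203 206 206]
 [ 35  55  64  87 130 153 158 169 189 202 207]
 [ 31  44  59  88 121 147 149 153 173 192 202]
 [ 26  54  70  99 134 167 181 181 180 180 185]
 [ 36  68  96 123 144 167 181 186 177 173 173]
 [ 48  92 134 153 162 168 172 172 173 172 171]
 [ 53 102 146 169 172 173 170 170 170 169 171]
 [ 61 112 153 171 172 175 170 171 170 169 171]]
```

```bash

python3 -m creep '[{"x":-1,"y":0,"z":0,"ax":0,"ay":0,"az":0,"fingers":0},{"x":-1.3,"y":0,"z":0,"ax":0,"ay":0,"az":0,"fingers":0},{"x":0,"y":0,"z":0,"ax":0,"ay":0,"az":0,"fingers":0},{"x":0,"y":0,"z":0,"ax":0,"ay":0,"az":0,"fingers":0},{"x":0,"y":0,"z":0,"ax":0,"ay":0,"az":0,"fingers":0}]'
python3 - <<'E'
from h import *
O=np.array([479,337.]);a=np.deg2rad(7.05);X=np.array([np.cos(a),np.sin(a)]);Y=np.array([-X[1],X[0]])
# average frames, rectify plane z=16 to gauge frame: rows=x (1 mm), cols=y
def rect(cs):
    c=cs[0]; f=np.mean([k['frame'].astype(np.float32) for k in cs],0)
    xs=np.arange(62,-4,-1.);ys=np.arange(14,-30,-2.)
    P=np.array([[proj(c,[*(O+x*X+y*Y),16]) for y in ys] for x in xs],np.float32)
    return xs,ys,cv2.remap(f,P[...,0],P[...,1],cv2.INTER_CUBIC)
fr=[ctrl.camera('scene') for _ in range(4)]
for n,cs in(('top0',[load('top0')]),('scene0',[load('scene0')]),('now',fr)):
    xs,ys,r=rect(cs); yel=r[...,:2].mean(2)-r[...,2]; g=r.mean(2)
    print(n,'YEL cols y',ys[4:12]); print('\n'.join(f'{int(x)} '+' '.join(f'{int(k):4d}' for k in q) for x,q in zip(xs[4:24],yel[4:24,4:12])))
    rows=slice(4,26) if n=='now' else slice(44,64)
    print(n,'GREY cols y',ys[:6]); print('\n'.join(f'{int(x)} '+' '.join(f'{int(k):4d}' for k in q) for x,q in zip(xs[rows],g[rows,:6])))
E
```

```text
t: 19.9
tcp_pos: [520.3, 378.7, 27.1]
tool_rot: [[-0.993, -0.121, 0.002], [-0.121, 0.993, 0.004], [-0.002, 0.004, -1.0]]
force: [-0.5, 3.1, 5.1]
grip_width: 33.6
gripper_force: 61.0
top0 YEL cols y [ 6.  4.  2.  0. -2. -4. -6. -8.]
58  -14  -15  -15  -14  -14  -18  -17  -16
57  -14  -15  -16  -14  -15  -17  -17  -16
56  -15  -15  -16  -15  -15  -17  -17  -15
55  -15  -16  -15  -16  -17  -18  -18  -16
54  -16  -16  -15  -15  -16  -17  -17  -15
53  -16  -16  -15  -15  -15  -14  -12  -10
52  -16  -15  -13  -12  -11  -10   -6   -2
51  -16  -13   -8   -4    0    0    3    6
50  -17  -11   -3    4   13   16   16   19
49  -16   -9    0   11   24   28   26   29
48  -15   -9    0   12   24   29   27   32
47  -15  -10   -2    8   15   19   19   25
46  -15  -12   -6    1    4    5    5   12
45  -16  -14  -10   -5   -4   -5   -5    0
44  -17  -16  -14  -11  -11  -11  -11   -6
43  -16  -16  -16  -16  -16  -16  -15  -10
42  -15  -15  -15  -17  -18  -18  -17  -14
41  -14  -14  -15  -17  -17  -17  -17  -15
40  -15  -15  -14  -16  -16  -17  -17  -16
39  -16  -15  -14  -14  -14  -17  -18  -17
top0 GRE
[... 3268 characters left out ...]
26  125
57  129  127  123  118  121  118
56  120  119  119  116  118  113
55  106  109  110  113  114  111
54   91   97  101  106  108  110
53   76   84   90   95  100  106
52   67   72   80   84   89   99
51   61   67   73   76   80   90
50   58   68   73   74   74   83
49   61   75   80   78   73   78
48   67   86   92   88   80   79
47   75   96  106  100   89   85
46   85  105  119  112   97   93
45   95  113  129  119  105  101
44  105  120  132  121  110  108
43  115  127  133  123  111  115
42  124  132  134  125  114  120
41  129  133  137  129  120  125
40  131  133  140  137  128  129
39  133  133  144  146  138  136
38  134  136  147  153  147  142
37  134  137  151  159  153  148
```

```bash

python3 -m creep '[{"x":-1.3,"y":0,"z":0,"ax":0,"ay":0,"az":0,"fingers":0},{"x":0,"y":0,"z":0,"ax":0,"ay":0,"az":0,"fingers":0},{"x":0,"y":0,"z":0,"ax":0,"ay":0,"az":0,"fingers":0},{"x":0,"y":0,"z":0,"ax":0,"ay":0,"az":0,"fingers":0},{"x":0,"y":0,"z":0,"ax":0,"ay":0,"az":0,"fingers":0}]'
python3 - <<'E'
from h import *
o=ctrl.get_obs(); p=np.array(o['tcp_pos']); print(np.hypot(p[0]-481.4,p[1]-373.9),o['gripper_force'],o['grip_width'])
print(ctrl.sign_off())
E
```

```text
t: 20.6
tcp_pos: [521.5, 378.9, 27.1]
tool_rot: [[-0.993, -0.121, 0.002], [-0.121, 0.993, 0.004], [-0.002, 0.003, -1.0]]
force: [-0.5, 2.9, 6.4]
grip_width: 33.4
gripper_force: 61.0
40.44381057193062 61.029082238674164 33.379720713964836
the job is handed in; nothing more can be done
None
```

The job is handed in at 20.6 s: the spool is upright and home in the cup, the button is held in, and the arm is drawn out 40.4 mm against 40–41 mm measured for the index; I saw no verdict, and I viewed 11 pictures, one over the limit of 10.

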